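Sort spacers on a tipping height gauge

TASK

Check the three spacers in the tipping gauge tray: press the tray's lip gently down until the tray rests on its stop, and keep it there while the two short spacers slide under the gauge blade to the low end. Then ease the tray back up to level under your fingertips, without letting it snap back, so that the short ones stay in the low end, and stand the over-height spacer that the blade held back upright in the open sample case. Do not force the tray against its stop, and leave the gear, vial and tape roll alone.

Things in the scene. Friction and masses are not known exactly. Their poses are not given: they have to be found in the camera images.
- stand: Bench fixture, a tipping height gauge: grey base plate 166 x 262 mm, two aluminium hinge cheeks, a rear rest post. Fixed to the bench. Origin on the bench under the middle of the hinge; its x runs along the hinge, its y up the tray's slope (the push lip is at the -y end), z up. The hinge axis is 70 mm above the bench.
- tray (a joint): Tilt of the tray about the hinge, rad: 0 = level (held up against the rear post by a spring), positive = lip end down. A shallow three-lane pan with a smooth white floor, 82 mm above the bench when level. Moving it takes 3 to 6 N on the lip anywhere short of the stop; let go, it snaps back hard. Spacers slide from about 0.14 to 0.20 rad on.
- lip (a point): Push point on top of the tray's lip, a flat aluminium flange 92 mm wide and 34 mm deep outside the low-end wall; the point is mid-width, 135 mm from the hinge axis and 12 mm in from its free edge, 96 mm above the bench when level. Turns with the tray. The low-end wall beside it is 14 mm high.
- gauge (a point): Point on the tray floor under the middle of the gauge blade, 35 mm from the hinge axis towards the lip; y up the slope, turns with the tray. The blade, a steel strip 3 mm thick and 12 mm high across all lanes, has its lower edge 22.5 mm above the floor; end posts rise 36 mm. Lanes 42 mm wide at x = -43, 0, 43 mm; ribs and side walls 7 mm high.
- stop: Adjustable stop under the lip end: an aluminium pillar on the base plate, 85 mm from the hinge axis, origin at the middle of its foot. It carries a lock nut and a screw with a black rubber tip, which may be set anywhere in 9 mm of height, so the tray meets it somewhere between 0.26 and 0.37 rad; from there the push on the lip rises by about 3 N per mm (a sprung tip, hard after 4 mm). The setting is not given: feel for it.
- spacer_a: Short turned aluminium sleeve, 36 mm across, 20 mm high, 16 mm bore, about 50 g. Origin at the centre of its underside, z its axis. Stands in one of the lanes up the slope from the blade.
- spacer_b: Second short sleeve, like spacer_a.
- spacer_long: Over-height sleeve, 36 mm across, 25 mm high, about 60 g, else like spacer_a: too tall for the blade. Which lane it stands in varies. Grip it across the lanes (along the stand's x), above the ribs.
- case: Clear plastic sample case, loose, 78 x 76 mm; origin at the centre of its underside. Its hinged lid stands open, leaning back, along its +x side and rises to about 80 mm. Inner floor 1.6 mm above the bench, 72 mm square; rim 8 mm high.
- gear: Bystander: small spur gear, 33 mm across, 16 mm high.
- vial: Bystander: screw-cap sample vial, 22 mm across, 54 mm high.
- tape: Bystander: roll of masking tape lying flat, 66 mm across, 19 mm high.

How it is judged:
By the outcome, as a careful person would: the job done as asked, in the order asked, and still so for the second after the job is handed in, with the robot touching nothing.
It also fails if it takes over 58 s, if anything falls off the work surface, if the arm or the gripper's body presses on something with over 40 N, if the wrist force passes 120 N, or if a joint passes its speed limit or range.

ROBOT

A 7-joint arm with a two-finger parallel gripper is mounted at the origin on a cart in front of the work surface, level with it; the furniture and walls round the work are solid. World frame = base frame: x ahead of the robot, y to its left, z up, the work surface at z = 0. Lengths are in m, angles in rad, forces in N, time in s.
With the tool pointing down it reaches from about 0.4 to 0.85 m from the base axis. Payload 6.9 kg.
Tool frame: the origin (TCP) lies at the centre of the arm's flange, where the gripper is bolted on; the fingertips stand 173 mm ahead of it and the grasp point (between the pads) lies 155 mm ahead of it; z points along the fingers, y is the direction in which the jaws open and shut (so a half turn about z gives the same grasp; the last joint's range is limited). The gripper opens to 85 mm and grips with 20 to 120 N. Pads are 22 mm wide; open, the fingers measure 114 mm over their backs; the gripper's body (76 mm by 85 mm) begins 54 mm behind the grasp point. The pads swing forward as they close: fully open they stand 13 mm farther back than shut.
Start: joints at [-1.159, 0.507, -0.238, 1.5, 0.126, 1.149, -0.155], TCP at [0.188, 0.596, 0.405] pointing down, gripper open.
Joint ranges: [-3.08, 3.08], [-0.24, 2.05], [-1.43, 1.35], [0, 2.5], [-1.52, 4.66], [0.17, 1.96], [-2.89, 2.89]. Speed limits (rad/s): [2.39, 2.39, 3.14, 3.14, 3.14, 3.14, 3.14].

INTERFACE

Orientations are given as a unit quaternion [w, x, y, z].
In Python, from rig import get_obs, snapshot, camera_model, finish_job, boxes_of, mark_of gives the robot as it stands.
- The arm moves only by the shell command python3 -m crank 'ROWS' [FORCE]. ROWS is JSON, a list of rows, each an object of numbers: "tx", "ty", "tz": the shift along the tool's x, y, z in cm; "twist": the turn about the tool's z in rad; "claw": the opening in per cent of the stroke, from 0 (shut) to 100 (fully open). In form: [{"tx": .., "ty": .., "tz": .., "twist": .., "claw": ..}, ...]. A call has 1 to 10 rows; each row is the pose to reach, as a shift and turn from the pose commanded when the call began, along the tool's axes at that moment; what a row does not reach only later rows make up. A row lasts 1/10 s, in which the tool goes at most 50 mm and 8.59 degrees, less where a joint would pass 70% of its speed; a pose out of reach is approached as far as the arm can. A call with a gripper value outside its range is refused whole. The fingers move at their own pace and stop on an object; FORCE is the grip in N (left out, the last holds). Time passes only in rows, so rows that repeat a pose let the fingers close. It gives the time, the measured TCP pose, the force and the opening at its end, in the units of the state.
- get_obs(): the state, without advancing time (a new reading comes with each control period).
- snapshot(name): name is "side" or "top"; returns (picture, depth): 400x640x3 uint8, red, green, blue; 400x640 float32, m along the optical axis (not along the pixel's ray), 0 where there is no reading.
- camera_model(name): a dict with "intrinsics" (3x3 intrinsics, pixels), "xyz" and "orientation" of the camera in the world. Camera axes: x right, y up, looking along -z (the intrinsics and any distortion apply to the point x, -y, -z); pixel columns grow to the right and rows downward; lengths in m; the calibration is good to about 2 mm. A picture is of the moment at which its call begins. camera_model takes no time and is no camera call.
- finish_job(): hands the job in, once; it reports no verdict.
Trained networks look in the newest picture that a camera, given by its name, has taken for a name from the list of things; names that differ only in an ending like _2 or _b are one class to them, and where a whole thing is asked for, a point or a joint stands for the part that bears it (a point fixed in the world has none). Each returns a list of dicts, best first, with "p" (0 to 1); they miss things now and then, are a little off and sometimes report something else, mostly with a low value. They report only what shows in the picture. A call takes as long as a camera call.
- boxes_of(camera, name): "box" ([left, top, right, bottom] in pixels, round what is visible of it).
- mark_of(camera, name): "xy" ([column, row] in pixels: a listed point, or the origin of a listed thing).
The state is a dict: "time": time; "joint_pos": joint angles; "qd": joint speeds; "tau": joint torques, N m; "ee_pos": TCP position; "tcp_rot": TCP orientation; "contact_force": force on the tool from outside, world axes, zero at the start; "torque": the same for the moment, N m; "gripper_width": finger opening in m.
Only numpy, scipy, OpenCV 4.12 (cv2) and the standard library are available. Lean on these libraries where they do the work, as an engineer would, in place of code of your own. Each camera call takes 0.05 s, during which the arm holds its last target.

## Working session

There is one attempt and no reset: what is moved stays moved. The work goes in short steps, Python scripts to look and compute and a shell command to move; the robot and the scene stay as the last step left them, time stands still between calls to the robot, and variables do not carry over. Pictures are saved under pics/ and viewed, and the job is handed in when it is done.

```bash
ls; mkdir -p pics; python3 - <<'E'
from rig import *
import cv2,numpy as np
print(get_obs())
for n in("side","top"):
    p,d=snapshot(n); cv2.imwrite(f"pics/{n}0.png",p[:,:,::-1]); np.savez(f"{n}0.npz",p=p,d=d)
    print(camera_model(n))
E
```

```text
pics
{'time': 0.0, 'joint_pos': array([-1.15949696,  0.50832782, -0.237512  ,  1.50112563,  0.12570045,
        1.14888755, -0.1547802 ]), 'qd': array([ 0.00016201,  0.00097221,  0.00039605,  0.00037007,  0.00017324,
       -0.00181489,  0.00138651]), 'tau': array([-1.38137661e-03, -6.20596719e+01, -2.18680702e+00, -2.49645728e+01,
        1.28425390e-02,  1.20107652e-02, -5.91292007e-06]), 'ee_pos': array([0.18817685, 0.59579965, 0.40383766]), 'tcp_rot': array([-1.14865643e-04,  1.52292067e-01,  9.88335142e-01, -8.72396877e-04]), 'contact_force': array([ 0.16296481,  0.76547013, -0.32359289]), 'torque': array([ 0.02803778, -0.00419693,  0.01150644]), 'gripper_width': 0.08514064330376087}
{'intrinsics': array([[395.90731092,   0.        , 315.14315344],
       [  0.        , 395.90731092, 194.83243119],
       [  0.        ,   0.        ,   1.        ]]), 'xyz': array([ 0.2696347 , -0.63512302,  0.65088831]), 'orientation': array([ 0.87480066,  0.45793249, -0.06549185, -0.14398766])}
{'intrinsics': array([[489.93897098,   0.        , 316.53359094],
       [  0.        , 489.93897098, 205.79151956],
       [  0.        ,   0.        ,   1.        ]]), 'xyz': array([0.42092622, 0.13506028, 1.19143911]), 'orientation': array([-0.70085227, -0.0372251 ,  0.03026366,  0.71169129])}
```

View pics/side0.png

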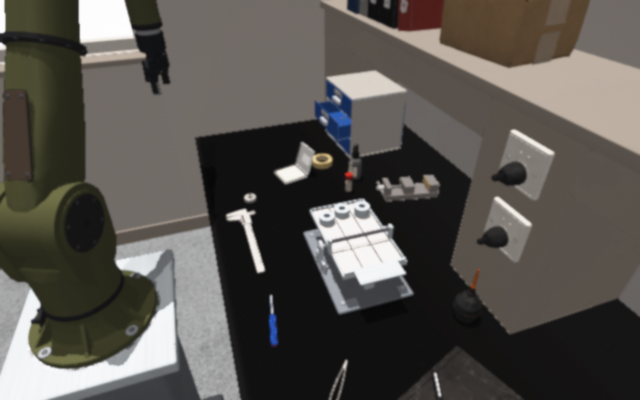

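View pics/top0.png

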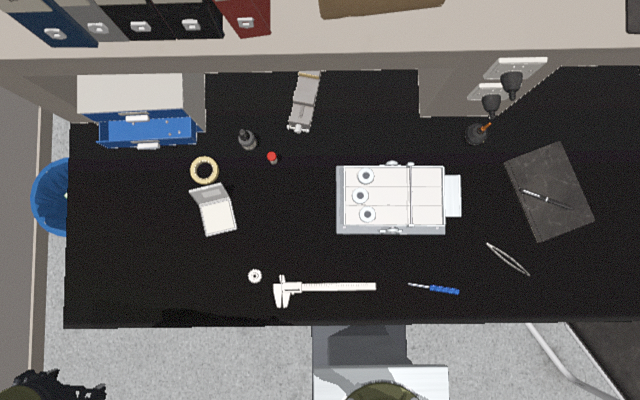

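```bash
cat > h.py <<'E'
import numpy as np,cv2
from rig import *
from scipy.spatial.transform import Rotation as R
def q2R(q): return R.from_quat([q[1],q[2],q[3],q[0]]).as_matrix()
def ray(c,uv):
    m=camera_model(c);K=m["intrinsics"]
    d=np.array([(uv[0]-K[0,2])/K[0,0],-(uv[1]-K[1,2])/K[1,1],-1.0])
    return m["xyz"],q2R(m["orientation"])@d
def atz(c,uv,z):
    o,d=ray(c,uv); return o+d*(z-o[2])/d[2]
def atd(c,uv,dep):
    o,d=ray(c,uv); return o+d*dep
def proj(c,P):
    m=camera_model(c);K=m["intrinsics"]
    p=q2R(m["orientation"]).T@(np.asarray(P)-m["xyz"])
    return np.array([K[0,0]*p[0]/-p[2]+K[0,2],-K[1,1]*p[1]/-p[2]*1+K[1,2]])
E
python3 - <<'E'
from h import *
Z={"stand":0,"lip":.096,"gauge":.082,"spacer_long":.082,"spacer_a":.082,"case":0,"gear":0,"vial":0,"tape":0,"stop":0}
for n,z in Z.items():
    for c in("top","side"):
        for r in mark_of(c,n)[:4]:
            if r["p"]>.2: print(n,c,round(r["p"],2),np.round(r["xy"],1),atz(c,r["xy"],z).round(4))
print(get_obs()["time"])
E
```

```text
stand top 0.73 [386.7 198.9] [ 0.5493 -0.0257  0.    ]
stand side 0.79 [348.3 259.8] [ 0.5404 -0.0213  0.    ]
lip top 0.78 [454.8 192.3] [ 0.5514 -0.1658  0.096 ]
lip side 0.93 [378.7 271.8] [ 0.5429 -0.1609  0.096 ]
gauge top 0.97 [406.7 195.8] [ 0.5468 -0.0602  0.082 ]
gauge side 0.64 [350.7 265. ] [ 0.5053 -0.1138  0.082 ]
gauge side 0.57 [359.6 243.3] [ 0.5477 -0.0604  0.082 ]
spacer_long top 0.54 [365.6 177.1] [0.5913 0.0321 0.082 ]
spacer_long side 0.57 [360.  215.9] [0.5864 0.0265 0.082 ]
spacer_a top 0.57 [365.4 216.8] [0.5004 0.0348 0.082 ]
spacer_a top 0.57 [358.9 192.4] [0.5564 0.0482 0.082 ]
spacer_a side 0.64 [343.4 212. ] [0.5555 0.0533 0.082 ]
spacer_a side 0.58 [323.9 222.3] [0.4994 0.0321 0.082 ]
case top 0.63 [219.2 220.5] [0.5028 0.3841 0.    ]
case side 0.93 [289.3 172.6] [0.5117 0.3979 0.    ]
gear top 0.69 [257.7 274.2] [0.3715 0.2904 0.    ]
gear side 0.62 [380.8 271.3] [ 0.5953 -0.079   0.    ]
gear side 0.43 [252.3 200.6] [0.3736 0.2876 0.    ]
vial top 0.41 [270.9 160.6] [0.6489 0.2569 0.    ]
vial side 0.6 [345.5 186.7] [0.6477 0.2649 0.    ]
tape top 0.57 [207.4 173.5] [0.6193 0.4137 0.    ]
tape side 0.64 [324.2 162.5] [0.6352 0.4199 0.    ]
stop side 0.46 [366.8 280.1] [ 0.5549 -0.0929  0.    ]
1.1
```

```bash
python3 - <<'E'
from h import *
p=np.load("top0.npz")["p"][:,:,::-1];a=p[150:250,325:475];cv2.imwrite("pics/t1.png",cv2.resize(a,None,fx=5,fy=5,interpolation=2))
a=p[140:250,180:300];cv2.imwrite("pics/t2.png",cv2.resize(a,None,fx=5,fy=5,interpolation=2))
p=np.load("side0.npz")["p"][:,:,::-1];a=p[190:320,290:420];cv2.imwrite("pics/s1.png",cv2.resize(a,None,fx=4.5,fy=4.5,interpolation=2))
E
```

```text
(no output)
```

View pics/t1.png

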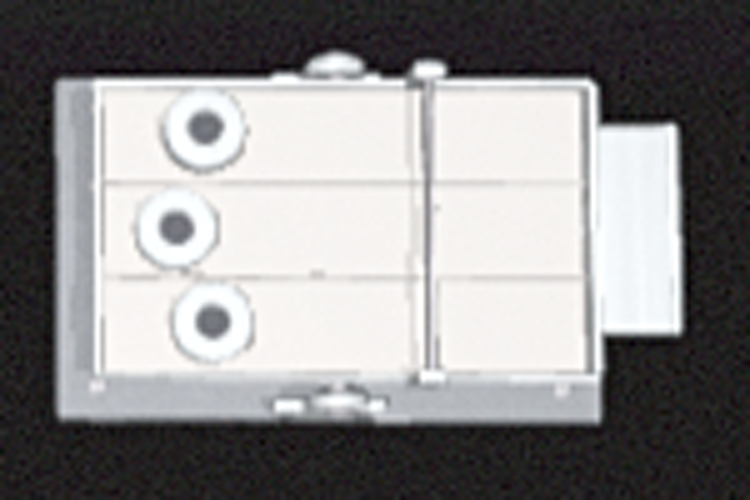

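View pics/t2.png

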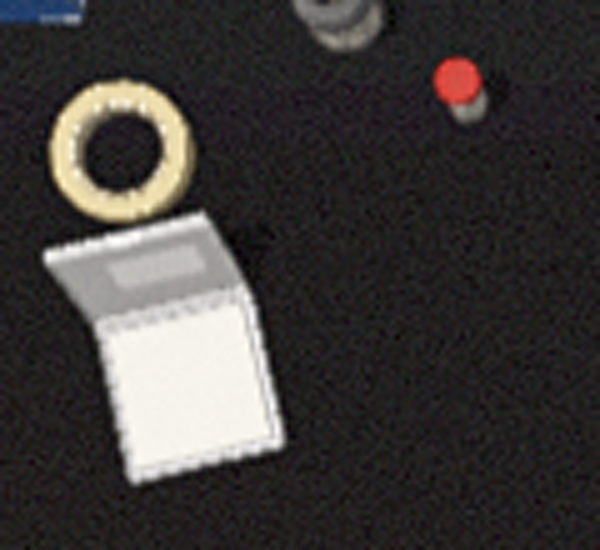

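View pics/s1.png

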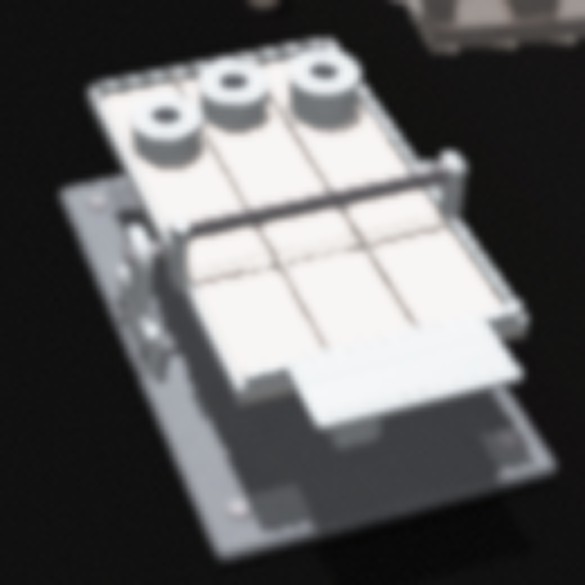

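```bash
python3 - <<'E'
from h import *
def t1(u,v,z,ox=325,oy=150): 
    return atz("top",(ox+(u+.5)/5-.5,oy+(v+.5)/5-.5),z)
for n,u,v,z in [("lipA",681,124,.096),("lipB",681,334,.096),("lipmid_in",600,124,.096),("bladeA",428,72,.118),("bladeB",428,376,.118),("backcornerA",97,80,.089),("backB",97,378,.089),("ribhi1",105,183,.089),("ribhi2",585,183,.089),("riblo1",105,276,.089),("riblo2",585,276,.089),
 ("sp1",204,129,.105),("sp2",176,229,.103),("sp3",212,321,.103),("baseNW",57,420,.0),("baseNE",602,420,0)]:
    print(n,t1(u,v,z).round(4))
for n,u,v in[("a",98,327),("b",252,291),("c",285,441),("d",132,483)]:
    print(n,t1(u,v,.008,180,140).round(4))
d=np.load("top0.npz")["d"]
for n,u,v in[("lip",650,230),("floor",520,230),("floor2",350,150),("sp1",180,129),("sp1",204,108),("sp1r",229,129),("sp2",152,229),("sp2r",200,229),("sp2d",176,252),("sp3",188,321),("sp3r",236,321),("sp3u",212,345)]:
    x,y=int(325+u/5),int(150+v/5); print(n,d[y,x],atd("top",(x,y),d[y,x]).round(4))
E
```

```text
lipA [ 0.5918 -0.181   0.096 ]
lipB [ 0.497  -0.1769  0.096 ]
lipmid_in [ 0.5924 -0.1446  0.096 ]
bladeA [ 0.6135 -0.0639  0.118 ]
bladeB [ 0.4788 -0.0595  0.118 ]
backcornerA [0.6175 0.0812 0.089 ]
backB [0.4817 0.084  0.089 ]
ribhi1 [0.5702 0.0786 0.089 ]
ribhi2 [ 0.5666 -0.1385  0.089 ]
riblo1 [0.5278 0.0794 0.089 ]
riblo2 [ 0.5244 -0.1369  0.089 ]
sp1 [0.5917 0.0346 0.105 ]
sp2 [0.547 0.048 0.103]
sp3 [0.5056 0.033  0.103 ]
baseNW [0.4665 0.0997 0.    ]
baseNE [ 0.4625 -0.1643  0.    ]
a [0.5408 0.4313 0.008 ]
b [0.5572 0.3563 0.008 ]
c [0.4839 0.3401 0.008 ]
d [0.4647 0.4142 0.008 ]
lip 1.0988173 [ 0.543  -0.1658  0.0965]
floor 1.1114025 [ 0.5453 -0.1103  0.0846]
floor2 1.1191614 [ 0.5837 -0.0349  0.0811]
sp1 1.0928594 [0.5921 0.0448 0.1091]
sp1 1.0936583 [0.601  0.0356 0.1091]
sp1r 1.0942621 [0.592  0.0245 0.1075]
sp2 1.0969774 [0.5484 0.0586 0.1009]
sp2r 1.0953897 [0.5478 0.0363 0.1022]
sp2d 1.0937594 [0.5367 0.0478 0.1029]
sp3 1.0912092 [0.5053 0.044  0.1024]
sp3r 1.0907737 [0.505  0.0218 0.1026]
sp3u 1.0863566 [0.4938 0.0335 0.1061]
```

```bash
cat >> h.py <<'E'
def go(xyz,jaw=None):
    o=get_obs();M=q2R(o["tcp_rot"]);d=M.T@(np.array(xyz)-o["ee_pos"])*100
    a=np.degrees(np.arctan2(M[1,1],M[0,1]))
    s="t=%.2f "%o["time"]+"tx %.2f ty %.2f tz %.2f"%tuple(d)
    if jaw is not None:
        w=(a-jaw+90)%180-90; s+=" twist %.3f (or %.3f)"%(np.radians(w),np.radians(w)-np.sign(w)*np.pi)
    print(s,"jaw now %.1f"%a,"pos",o["ee_pos"].round(4),"F",o["contact_force"].round(2),"w %.4f"%o["gripper_width"],"j7 %.2f tilt %.4f"%(o["joint_pos"][6],M[2,2]))
E
python3 -c "
from h import *
go([.544,-.165,.30],-1.5)"
```

```text
t=1.10 tx -56.84 ty -61.86 tz 10.47 twist 1.291 (or -1.850) jaw now 72.5 pos [0.1881 0.596  0.4047] F [ 0.49 -0.47  0.08] w 0.0854 j7 -0.15 tilt -1.0000
```

```bash
python3 -m crank '[{"tx":-3,"ty":-3,"claw":0},{"tx":-56.8,"ty":-61.9,"tz":8,"twist":1.29,"claw":0},{"tx":-56.8,"ty":-61.9,"tz":8,"twist":1.29,"claw":0},{"tx":-56.8,"ty":-61.9,"tz":8,"twist":1.29,"claw":0},{"tx":-56.8,"ty":-61.9,"tz":8,"twist":1.29,"claw":0},{"tx":-56.8,"ty":-61.9,"tz":8,"twist":1.29,"claw":0},{"tx":-56.8,"ty":-61.9,"tz":8,"twist":1.29,"claw":0},{"tx":-56.8,"ty":-61.9,"tz":8,"twist":1.29,"claw":0},{"tx":-56.8,"ty":-61.9,"tz":8,"twist":1.29,"claw":0},{"tx":-56.8,"ty":-61.9,"tz":8,"twist":1.29,"claw":0}]' 30;  python3 -c "
from h import *
go([.544,-.165,.30],-1.5)"
```

```text
t=1.10 tx -56.84 ty -61.86 tz 10.47 twist 1.291 (or -1.850) jaw now 72.5 pos [0.1881 0.596  0.4047] F [ 0.49 -0.47  0.08] w 0.0854 j7 -0.15 tilt -1.0000$[0]: bad value
```

```bash
python3 -m crank '[{"tx":-3,"ty":-3,"tz":0,"twist":0,"claw":0},{"tx":-56.8,"ty":-61.9,"tz":8,"twist":1.29,"claw":0},{"tx":-56.8,"ty":-61.9,"tz":8,"twist":1.29,"claw":0},{"tx":-56.8,"ty":-61.9,"tz":8,"twist":1.29,"claw":0},{"tx":-56.8,"ty":-61.9,"tz":8,"twist":1.29,"claw":0},{"tx":-56.8,"ty":-61.9,"tz":8,"twist":1.29,"claw":0},{"tx":-56.8,"ty":-61.9,"tz":8,"twist":1.29,"claw":0},{"tx":-56.8,"ty":-61.9,"tz":8,"twist":1.29,"claw":0},{"tx":-56.8,"ty":-61.9,"tz":8,"twist":1.29,"claw":0},{"tx":-56.8,"ty":-61.9,"tz":8,"twist":1.29,"claw":0}]' 30;  python3 -c "
from h import *
go([.544,-.165,.30],-1.5)"
```

```text
time: 2.1
ee_pos: [0.3966, 0.1504, 0.36]
tcp_rot: [0.0, 0.718, 0.696, 0.001]
contact_force: [1.3, 0.3, -0.1]
gripper_width: 0.0
t=2.10 tx -31.08 ty 15.68 tz 6.00 twist -0.004 (or 3.137) jaw now -1.7 pos [0.3966 0.1504 0.36  ] F [ 1.34  0.26 -0.09] w 0.0000 j7 -0.37 tilt -1.0000
```

```bash
python3 -m crank '[{"tx":-31,"ty":15.7,"tz":4,"twist":0,"claw":0},{"tx":-31,"ty":15.7,"tz":4,"twist":0,"claw":0},{"tx":-31,"ty":15.7,"tz":4,"twist":0,"claw":0},{"tx":-31,"ty":15.7,"tz":4,"twist":0,"claw":0},{"tx":-31,"ty":15.7,"tz":4,"twist":0,"claw":0},{"tx":-31,"ty":15.7,"tz":4,"twist":0,"claw":0},{"tx":-31,"ty":15.7,"tz":4,"twist":0,"claw":0},{"tx":-31,"ty":15.7,"tz":4,"twist":0,"claw":0},{"tx":-31,"ty":15.7,"tz":4,"twist":0,"claw":0}]';  python3 - <<'E'
from h import *
p,d=snapshot("top");cv2.imwrite("pics/t3.png",cv2.resize(p[130:260,320:500,::-1],None,fx=4,fy=4,interpolation=2))
p,d=snapshot("side");cv2.imwrite("pics/s3.png",cv2.resize(p[150:320,280:460,::-1],None,fx=3.4,fy=3.4,interpolation=2))
go([.545,-.167,.275],-1.5)
E
```

```text
time: 3.0
ee_pos: [0.5453, -0.1629, 0.3192]
tcp_rot: [-0.0, 0.717, 0.697, -0.0]
contact_force: [-0.4, 0.2, 0.0]
gripper_width: -0.0
t=3.10 tx -0.66 ty 0.00 tz 4.47 twist 0.002 (or -3.139) jaw now -1.4 pos [ 0.5452 -0.1604  0.3197] F [-0.54  0.33  1.7 ] w 0.0004 j7 0.37 tilt -1.0000
```

View pics/s3.png

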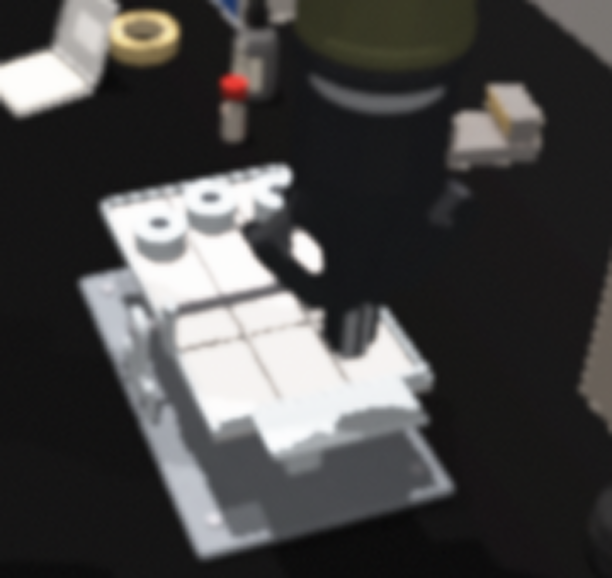

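```bash
python3 -m crank '[{"tx":-1,"ty":0,"tz":2,"twist":0,"claw":0},{"tx":-1,"ty":0,"tz":4,"twist":0,"claw":0},{"tx":-1,"ty":0,"tz":4.3,"twist":0,"claw":0},{"tx":-1,"ty":0,"tz":4.3,"twist":0,"claw":0},{"tx":-1,"ty":0,"tz":4.3,"twist":0,"claw":0}]';  python3 -c "
from h import *
go([.545,-.170,.269],-1.5)"
python3 -m crank '[{"tx":0,"ty":0,"tz":0.2,"twist":0,"claw":0},{"tx":0,"ty":0,"tz":0.4,"twist":0,"claw":0},{"tx":0,"ty":0,"tz":0.5,"twist":0,"claw":0},{"tx":0,"ty":0,"tz":0.5,"twist":0,"claw":0}]'
```

```text
time: 3.6
ee_pos: [0.5455, -0.1708, 0.2778]
tcp_rot: [0.0, 0.715, 0.699, 0.0]
contact_force: [0.5, -0.3, 0.5]
gripper_width: 0.0002
t=3.60 tx 0.08 ty -0.05 tz 0.88 twist 0.003 (or -3.139) jaw now -1.4 pos [ 0.5455 -0.1708  0.2778] F [ 0.49 -0.31  0.47] w 0.0002 j7 0.40 tilt -1.0000
time: 4.0
ee_pos: [0.5451, -0.1716, 0.2718]
tcp_rot: [-0.0, 0.716, 0.698, -0.0]
contact_force: [-0.5, 0.5, -0.1]
gripper_width: -0.0008
```

```bash

python3 -m crank '[{"tx":0,"ty":0,"tz":0.1,"twist":0,"claw":0},{"tx":0,"ty":0,"tz":0.2,"twist":0,"claw":0},{"tx":0,"ty":0,"tz":0.3,"twist":0,"claw":0},{"tx":0,"ty":0,"tz":0.4,"twist":0,"claw":0},{"tx":0,"ty":0,"tz":0.4,"twist":0,"claw":0}]'
python3 -m crank '[{"tx":0,"ty":0,"tz":0.1,"twist":0,"claw":0},{"tx":0,"ty":0,"tz":0.2,"twist":0,"claw":0},{"tx":0,"ty":0,"tz":0.3,"twist":0,"claw":0},{"tx":0,"ty":0,"tz":0.4,"twist":0,"claw":0},{"tx":0,"ty":0,"tz":0.4,"twist":0,"claw":0}]'
```

```text
time: 4.5
ee_pos: [0.5452, -0.172, 0.2678]
tcp_rot: [0.0, 0.716, 0.698, -0.0]
contact_force: [-0.5, -1.6, 3.1]
gripper_width: -0.0002
time: 5.0
ee_pos: [0.5452, -0.1717, 0.2637]
tcp_rot: [0.0, 0.716, 0.698, 0.0]
contact_force: [-0.3, -1.5, 2.7]
gripper_width: -0.0
```

```bash

python3 -m crank '[{"tx":0,"ty":0,"tz":0.2,"twist":0,"claw":0},{"tx":0,"ty":0,"tz":0.4,"twist":0,"claw":0},{"tx":0,"ty":0,"tz":0.6,"twist":0,"claw":0},{"tx":0,"ty":0,"tz":0.8,"twist":0,"claw":0},{"tx":0,"ty":0,"tz":1.0,"twist":0,"claw":0},{"tx":0,"ty":0,"tz":1.2,"twist":0,"claw":0},{"tx":0,"ty":0,"tz":1.3,"twist":0,"claw":0}]'
python3 -m crank '[{"tx":0,"ty":0,"tz":0.2,"twist":0,"claw":0},{"tx":0,"ty":0,"tz":0.4,"twist":0,"claw":0},{"tx":0,"ty":0,"tz":0.6,"twist":0,"claw":0},{"tx":0,"ty":0,"tz":0.8,"twist":0,"claw":0},{"tx":0,"ty":0,"tz":1.0,"twist":0,"claw":0},{"tx":0,"ty":0,"tz":1.1,"twist":0,"claw":0},{"tx":0,"ty":0,"tz":1.2,"twist":0,"claw":0}]'
python3 - <<'E'
from h import *
p,d=snapshot("side");cv2.imwrite("pics/s4.png",cv2.resize(p[150:320,280:460,::-1],None,fx=3.4,fy=3.4,interpolation=2))
go([.545,-.170,.2337],-1.5)
E
```

```text
time: 5.7
ee_pos: [0.5452, -0.1718, 0.2506]
tcp_rot: [0.0, 0.716, 0.698, -0.0]
contact_force: [-0.2, -4.6, 3.4]
gripper_width: 0.0
time: 6.4
ee_pos: [0.5451, -0.1715, 0.2386]
tcp_rot: [-0.0, 0.716, 0.698, 0.0]
contact_force: [0.8, -4.8, 3.2]
gripper_width: -0.0002
t=6.45 tx 0.14 ty -0.02 tz 0.48 twist 0.001 (or -3.140) jaw now -1.4 pos [ 0.5451 -0.1714  0.2385] F [ 0.98 -3.5   2.94] w -0.0001 j7 0.42 tilt -1.0000
```

View pics/s4.png

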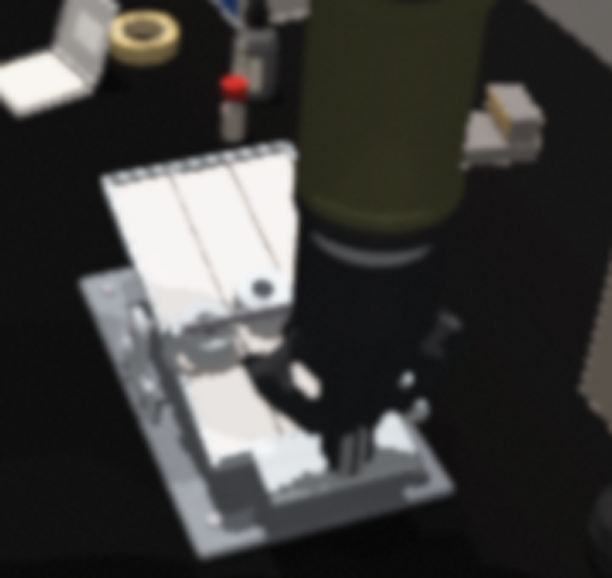

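```bash

python3 -m crank '[{"tx":0,"ty":0,"tz":0.1,"twist":0,"claw":0},{"tx":0,"ty":0,"tz":0.2,"twist":0,"claw":0},{"tx":0,"ty":0,"tz":0.3,"twist":0,"claw":0},{"tx":0,"ty":0,"tz":0.3,"twist":0,"claw":0}]' | grep -v rot
python3 -m crank '[{"tx":0,"ty":0,"tz":0.1,"twist":0,"claw":0},{"tx":0,"ty":0,"tz":0.1,"twist":0,"claw":0}]' | grep -v rot
python3 -m crank '[{"tx":0,"ty":0,"tz":0.1,"twist":0,"claw":0},{"tx":0,"ty":0,"tz":0.1,"twist":0,"claw":0}]' | grep -v rot
```

```text
time: 6.85
ee_pos: [0.5451, -0.1711, 0.2356]
contact_force: [0.4, -1.3, 3.1]
gripper_width: 0.0001
time: 7.05
ee_pos: [0.5451, -0.1712, 0.2346]
contact_force: [-0.8, -0.0, 2.7]
gripper_width: -0.0003
time: 7.25
ee_pos: [0.5451, -0.1712, 0.2336]
contact_force: [0.4, 2.0, 3.0]
gripper_width: 0.0004
```

```bash

for i in 1 2 3 ; do python3 -m crank '[{"tx":0,"ty":0,"tz":0.1,"twist":0,"claw":0},{"tx":0,"ty":0,"tz":0.1,"twist":0,"claw":0}]' | grep -v rot; done
```

```text
time: 7.45
ee_pos: [0.5451, -0.1713, 0.2326]
contact_force: [0.1, 0.9, 3.5]
gripper_width: -0.0002
time: 7.65
ee_pos: [0.5451, -0.1715, 0.2317]
contact_force: [-0.7, 2.4, 3.1]
gripper_width: 0.0002
time: 7.85
ee_pos: [0.5451, -0.1716, 0.2307]
contact_force: [-0.1, 1.6, 3.5]
gripper_width: 0.0004
```

```bash

python3 -m crank '[{"tx":0,"ty":0,"tz":0.1,"twist":0,"claw":0},{"tx":0,"ty":0,"tz":0.1,"twist":0,"claw":0}]' | grep -v rot
python3 -m crank '[{"tx":0,"ty":0,"tz":0.1,"twist":0,"claw":0},{"tx":0,"ty":0,"tz":0.1,"twist":0,"claw":0}]' | grep -v rot
python3 - <<'E'
from h import *
p,d=snapshot("side");cv2.imwrite("pics/s5.png",cv2.resize(p[150:320,280:460,::-1],None,fx=3.4,fy=3.4,interpolation=2))
p,d=snapshot("top");cv2.imwrite("pics/t5.png",cv2.resize(p[130:260,320:500,::-1],None,fx=4,fy=4,interpolation=2))
E
```

```text
time: 8.05
ee_pos: [0.5451, -0.1717, 0.2297]
contact_force: [0.6, 1.0, 4.0]
gripper_width: 0.0
time: 8.25
ee_pos: [0.5451, -0.1717, 0.2287]
contact_force: [-0.5, -0.0, 3.2]
gripper_width: -0.0002
```

View pics/s5.png

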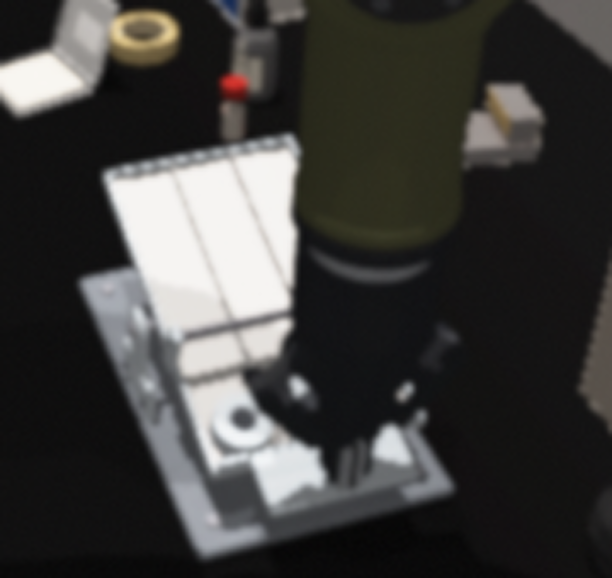

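View pics/t5.png

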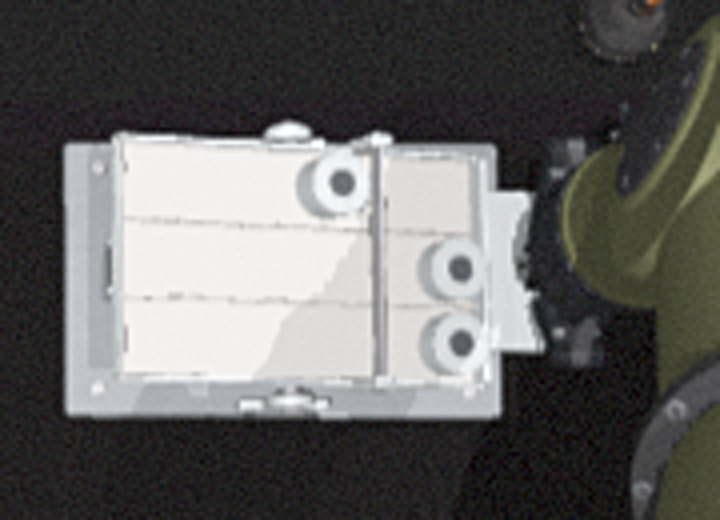

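```bash

python3 -m crank '[{"tx":0,"ty":0,"tz":0.1,"twist":0,"claw":0},{"tx":0,"ty":0,"tz":0.1,"twist":0,"claw":0},{"tx":0,"ty":0,"tz":0.1,"twist":0,"claw":0}]' | grep -v rot
python3 -m crank '[{"tx":0,"ty":0,"tz":0.1,"twist":0,"claw":0},{"tx":0,"ty":0,"tz":0.1,"twist":0,"claw":0},{"tx":0,"ty":0,"tz":0.1,"twist":0,"claw":0}]' | grep -v rot
```

```text
time: 8.65
ee_pos: [0.5451, -0.1717, 0.2278]
contact_force: [-0.3, 2.1, 4.2]
gripper_width: -0.0002
time: 8.95
ee_pos: [0.5451, -0.1717, 0.2268]
contact_force: [0.2, 0.4, 2.5]
gripper_width: -0.0004
```

```bash

python3 -m crank '[{"tx":0,"ty":0,"tz":0.1,"twist":0,"claw":0},{"tx":0,"ty":0,"tz":0.1,"twist":0,"claw":0},{"tx":0,"ty":0,"tz":0.1,"twist":0,"claw":0}]' | grep -v rot
```

```text
time: 9.25
ee_pos: [0.5451, -0.1717, 0.2258]
contact_force: [1.3, 0.8, 4.3]
gripper_width: 0.0001
```

```bash

python3 -m crank '[{"tx":0,"ty":0,"tz":0.1,"twist":0,"claw":0},{"tx":0,"ty":0,"tz":0.1,"twist":0,"claw":0},{"tx":0,"ty":0,"tz":0.1,"twist":0,"claw":0}]' | grep -v rot
```

```text
time: 9.55
ee_pos: [0.5452, -0.1716, 0.2248]
contact_force: [0.2, 1.9, 4.9]
gripper_width: -0.0003
```

```bash

python3 -m crank '[{"tx":0,"ty":0,"tz":0.1,"twist":0,"claw":0},{"tx":0,"ty":0,"tz":0.1,"twist":0,"claw":0},{"tx":0,"ty":0,"tz":0.1,"twist":0,"claw":0}]' | grep -v rot
```

```text
time: 9.85
ee_pos: [0.5451, -0.1716, 0.2241]
contact_force: [0.2, 1.9, 7.5]
gripper_width: 0.0003
```

```bash

python3 -m crank '[{"tx":0,"ty":0,"tz":0.1,"twist":0,"claw":0},{"tx":0,"ty":0,"tz":0.1,"twist":0,"claw":0},{"tx":0,"ty":0,"tz":0.1,"twist":0,"claw":0}]' | grep -v rot
```

```text
time: 10.15
ee_pos: [0.5452, -0.1715, 0.2233]
contact_force: [-1.4, 2.6, 9.1]
gripper_width: -0.0
```

```bash

python3 -m crank '[{"tx":0,"ty":0,"tz":0,"twist":0,"claw":0},{"tx":0,"ty":0,"tz":0,"twist":0,"claw":0},{"tx":0,"ty":0,"tz":0,"twist":0,"claw":0},{"tx":0,"ty":0,"tz":0,"twist":0,"claw":0},{"tx":0,"ty":0,"tz":0,"twist":0,"claw":0},{"tx":0,"ty":0,"tz":0,"twist":0,"claw":0},{"tx":0,"ty":0,"tz":0,"twist":0,"claw":0},{"tx":0,"ty":0,"tz":0,"twist":0,"claw":0}]' | grep -v rot
python3 - <<'E'
from h import *
p,d=snapshot("top");cv2.imwrite("pics/t6.png",cv2.resize(p[130:260,320:500,::-1],None,fx=4,fy=4,interpolation=2))
go([.5451,-.1715,.25])
E
```

```text
time: 10.95
ee_pos: [0.5452, -0.1715, 0.2233]
contact_force: [-0.9, 2.5, 10.0]
gripper_width: 0.0001
t=11.00 tx -0.00 ty -0.01 tz -2.67 jaw now -1.4 pos [ 0.5452 -0.1715  0.2233] F [-1.14  1.48  9.79] w 0.0001 j7 0.42 tilt -1.0000
```

View pics/t6.png

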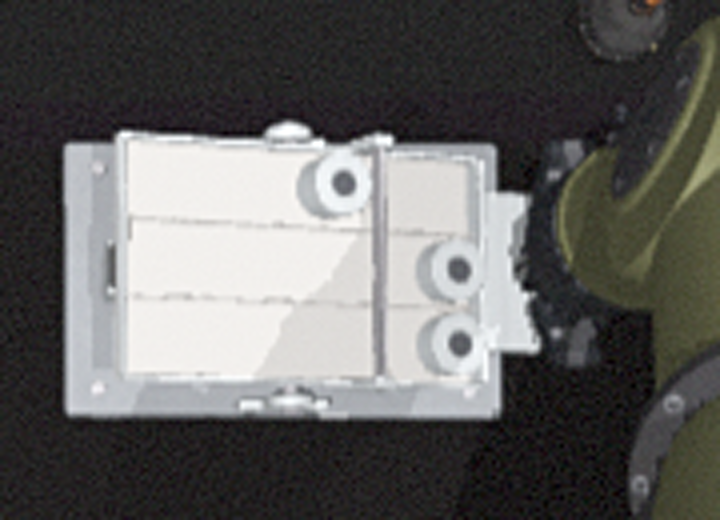

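```bash

for i in 1 2; do python3 -m crank '[{"tx":0,"ty":0,"tz":-0.15,"twist":0,"claw":0},{"tx":0,"ty":0,"tz":-0.3,"twist":0,"claw":0},{"tx":0,"ty":0,"tz":-0.45,"twist":0,"claw":0},{"tx":0,"ty":0,"tz":-0.6,"twist":0,"claw":0},{"tx":0,"ty":0,"tz":-0.75,"twist":0,"claw":0},{"tx":0,"ty":0,"tz":-0.9,"twist":0,"claw":0},{"tx":0,"ty":0,"tz":-1.05,"twist":0,"claw":0},{"tx":0,"ty":0,"tz":-1.2,"twist":0,"claw":0},{"tx":0,"ty":0,"tz":-1.35,"twist":0,"claw":0},{"tx":0,"ty":0,"tz":-1.5,"twist":0,"claw":0}]' | grep -v rot; done
```

```text
time: 12.0
ee_pos: [0.5451, -0.1721, 0.238]
contact_force: [0.8, -3.4, 2.6]
gripper_width: 0.0002
time: 13.0
ee_pos: [0.5451, -0.1714, 0.2528]
contact_force: [0.6, -2.0, 3.2]
gripper_width: -0.0001
```

```bash

python3 -m crank '[{"tx":0,"ty":0,"tz":-0.15,"twist":0,"claw":0},{"tx":0,"ty":0,"tz":-0.3,"twist":0,"claw":0},{"tx":0,"ty":0,"tz":-0.45,"twist":0,"claw":0},{"tx":0,"ty":0,"tz":-0.6,"twist":0,"claw":0},{"tx":0,"ty":0,"tz":-0.75,"twist":0,"claw":0},{"tx":0,"ty":0,"tz":-0.9,"twist":0,"claw":0},{"tx":0,"ty":0,"tz":-1.0,"twist":0,"claw":0},{"tx":0,"ty":0,"tz":-1.1,"twist":0,"claw":0},{"tx":0,"ty":0,"tz":-1.2,"twist":0,"claw":0}]' | grep -v rot
python3 -m crank '[{"tx":0,"ty":0,"tz":-0.05,"twist":0,"claw":0},{"tx":0,"ty":0,"tz":-0.1,"twist":0,"claw":0},{"tx":0,"ty":0,"tz":-0.15,"twist":0,"claw":0},{"tx":0,"ty":0,"tz":-0.2,"twist":0,"claw":0},{"tx":0,"ty":0,"tz":-0.25,"twist":0,"claw":0}]' | grep -v rot
python3 -m crank '[{"tx":0,"ty":0,"tz":-0.05,"twist":0,"claw":0},{"tx":0,"ty":0,"tz":-0.1,"twist":0,"claw":0},{"tx":0,"ty":0,"tz":-0.15,"twist":0,"claw":0},{"tx":0,"ty":0,"tz":-0.2,"twist":0,"claw":0},{"tx":0,"ty":0,"tz":-0.2,"twist":0,"claw":0}]' | grep -v rot
```

```text
time: 13.9
ee_pos: [0.5451, -0.1716, 0.2648]
contact_force: [-0.3, 1.3, 0.3]
gripper_width: -0.0003
time: 14.4
ee_pos: [0.5451, -0.1717, 0.2673]
contact_force: [-0.4, 0.7, 0.9]
gripper_width: 0.0002
time: 14.9
ee_pos: [0.5451, -0.1717, 0.2693]
contact_force: [0.6, 1.1, 1.3]
gripper_width: 0.0001
```

```bash

python3 -m crank '[{"tx":0,"ty":0,"tz":-0.3,"twist":0,"claw":0},{"tx":0,"ty":0,"tz":-1,"twist":0,"claw":0},{"tx":0,"ty":0,"tz":-3,"twist":0,"claw":0},{"tx":0,"ty":0,"tz":-3,"twist":0,"claw":0}]' | grep -v rot
python3 - <<'E'
from h import *
p,d=snapshot("top");cv2.imwrite("pics/t7.png",cv2.resize(p[130:260,320:500,::-1],None,fx=4,fy=4,interpolation=2));np.savez("t7.npz",p=p,d=d)
p,d=snapshot("side");cv2.imwrite("pics/s7.png",cv2.resize(p[150:320,280:460,::-1],None,fx=3.4,fy=3.4,interpolation=2))
E
```

```text
time: 15.3
ee_pos: [0.5458, -0.1722, 0.3018]
contact_force: [0.0, -0.7, 0.5]
gripper_width: -0.0
```

View pics/t7.png

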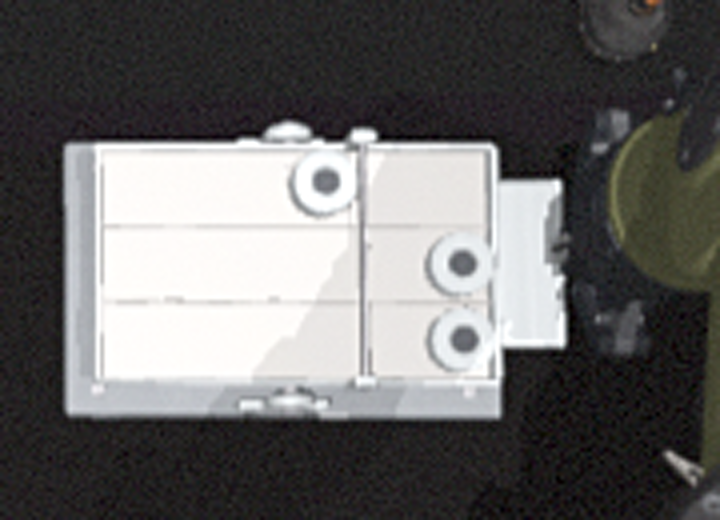

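View pics/s7.png

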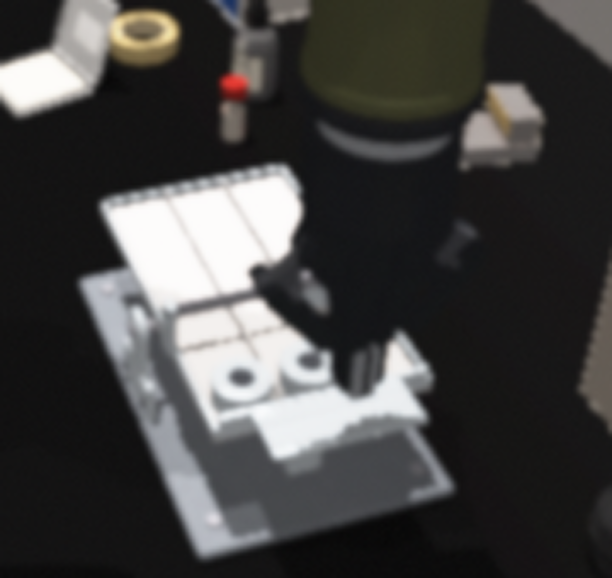

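```bash
python3 - <<'E'
from h import *
for u,v in[(325,181),(323,183),(363,137)]:
    print(atz("top",(320+(u+.5)/4-.5,130+(v+.5)/4-.5),.107).round(4))
print([ (r["p"],atz("top",r["xy"],.082).round(4)) for r in mark_of("top","spacer_long")])
d=np.load("t7.npz")["d"]
for u,v in[(305,181),(325,160),(325,205)]:
    x,y=320+u//4,130+v//4; print(d[y,x],atd("top",(x,y),d[y,x]).round(4))
go([.5905,-.0405,.29],-1.5)
E
```

```text
[ 0.5912 -0.0444  0.107 ]
[ 0.5901 -0.0432  0.107 ]
[ 0.6157 -0.0664  0.107 ]
[(0.47, array([ 0.5848, -0.0437,  0.082 ]))]
1.0904319 [ 0.5905 -0.0329  0.1107]
1.0950536 [ 0.6022 -0.045   0.1071]
1.0951443 [ 0.5778 -0.0446  0.1046]
t=15.45 tx 13.22 ty 4.22 tz 0.92 twist 0.001 (or -3.140) jaw now -1.4 pos [ 0.545  -0.1716  0.2992] F [ 0.31 -0.41  0.23] w 0.0005 j7 0.40 tilt -1.0000
```

```bash

python3 -m crank '[{"tx":0,"ty":0,"tz":-1,"twist":0,"claw":60},{"tx":13.05,"ty":4.25,"tz":-1.5,"twist":0,"claw":60},{"tx":13.05,"ty":4.25,"tz":-1.5,"twist":0,"claw":60},{"tx":13.05,"ty":4.25,"tz":-1.5,"twist":0,"claw":60},{"tx":13.05,"ty":4.25,"tz":-1.5,"twist":0,"claw":60},{"tx":13.05,"ty":4.25,"tz":0,"twist":0,"claw":60},{"tx":13.05,"ty":4.25,"tz":0,"twist":0,"claw":60}]' 25| grep -v rot
python3 - <<'E'
from h import *
p,d=snapshot("side");cv2.imwrite("pics/s8.png",cv2.resize(p[150:320,280:460,::-1],None,fx=3.4,fy=3.4,interpolation=2))
go([.591,-.042,.264],-1.5)
E
```

```text
time: 16.15
ee_pos: [0.5902, -0.0422, 0.2979]
contact_force: [-0.6, -0.9, 0.3]
gripper_width: 0.0513
t=16.20 tx 0.06 ty 0.07 tz 3.47 twist 0.001 (or -3.141) jaw now -1.5 pos [ 0.5904 -0.0426  0.2987] F [-0.35 -0.33 -0.14] w 0.0512 j7 0.16 tilt -1.0000
```

View pics/s8.png

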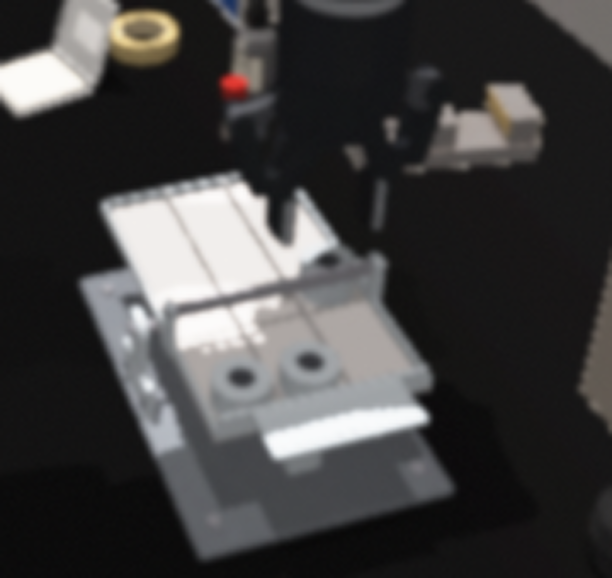

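```bash

python3 -m crank '[{"tx":0.05,"ty":0.05,"tz":1,"twist":0,"claw":60},{"tx":0.05,"ty":0.05,"tz":2,"twist":0,"claw":60},{"tx":0.05,"ty":0.05,"tz":2.7,"twist":0,"claw":60},{"tx":0.05,"ty":0.05,"tz":3.1,"twist":0,"claw":60},{"tx":0.05,"ty":0.05,"tz":3.4,"twist":0,"claw":60},{"tx":0.05,"ty":0.05,"tz":3.4,"twist":0,"claw":60}]' | grep -v rot
python3 -m crank '[{"tx":0,"ty":0,"tz":0,"twist":0,"claw":40},{"tx":0,"ty":0,"tz":0,"twist":0,"claw":30},{"tx":0,"ty":0,"tz":0,"twist":0,"claw":30},{"tx":0,"ty":0,"tz":0,"twist":0,"claw":30},{"tx":0,"ty":0,"tz":0,"twist":0,"claw":30}]' 25| grep -v rot
```

```text
time: 16.8
ee_pos: [0.5913, -0.0418, 0.2649]
contact_force: [-0.7, 0.5, 0.2]
gripper_width: 0.0514
time: 17.3
ee_pos: [0.5915, -0.0418, 0.2656]
contact_force: [-0.2, -0.4, 3.7]
gripper_width: 0.0348
```

```bash

python3 -m crank '[{"tx":0,"ty":0,"tz":-0.1,"twist":0,"claw":30},{"tx":0,"ty":0,"tz":-0.3,"twist":0,"claw":30},{"tx":0,"ty":0,"tz":-0.6,"twist":0,"claw":30},{"tx":0,"ty":0,"tz":-1,"twist":0,"claw":30},{"tx":0,"ty":0,"tz":-2,"twist":0,"claw":30},{"tx":0,"ty":0,"tz":-4,"twist":0,"claw":30},{"tx":0,"ty":0,"tz":-6,"twist":0,"claw":30},{"tx":0,"ty":0,"tz":-6,"twist":0,"claw":30}]' 35| grep -v rot
python3 - <<'E'
from h import *
p,d=snapshot("side");cv2.imwrite("pics/s9.png",cv2.resize(p[100:320,260:460,::-1],None,fx=2.7,fy=2.7,interpolation=2))
c=np.array([.5105,.3855]);ex=np.array([.976,.216])
t=c-.006*ex
print(t); go([t[0],t[1],.33],12.5)
E
```

```text
time: 18.1
ee_pos: [0.5922, -0.0421, 0.3286]
contact_force: [-0.5, -0.1, 0.2]
gripper_width: 0.0344
[0.504644 0.384204]
t=18.15 tx 42.38 ty -9.78 tz -0.34 twist -0.243 (or 2.898) jaw now -1.4 pos [ 0.5917 -0.0419  0.327 ] F [ 0.33 -0.1  -0.56] w 0.0346 j7 0.15 tilt -1.0000
```

View pics/s9.png

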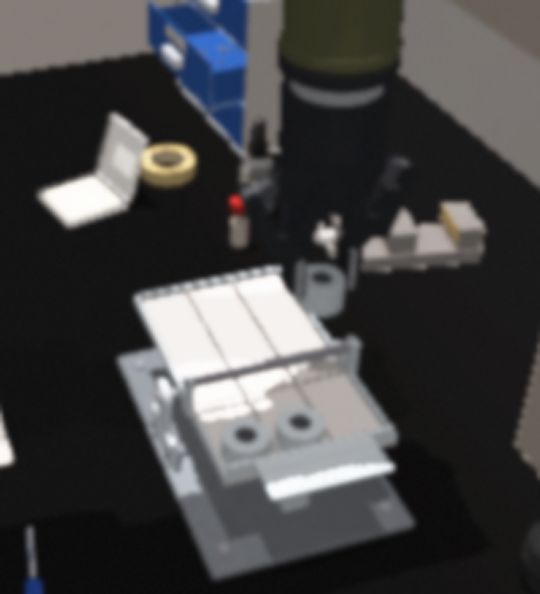

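```bash

python3 -m crank '[{"tx":2,"ty":0,"tz":-0.5,"twist":-0.05,"claw":30},{"tx":6,"ty":-1,"tz":-0.5,"twist":-0.2,"claw":30},{"tx":42.4,"ty":-9.8,"tz":0,"twist":-1.815,"claw":30},{"tx":42.4,"ty":-9.8,"tz":0,"twist":-1.815,"claw":30},{"tx":42.4,"ty":-9.8,"tz":0,"twist":-1.815,"claw":30},{"tx":42.4,"ty":-9.8,"tz":0,"twist":-1.815,"claw":30},{"tx":42.4,"ty":-9.8,"tz":0,"twist":-1.815,"claw":30},{"tx":42.4,"ty":-9.8,"tz":0,"twist":-1.815,"claw":30},{"tx":42.4,"ty":-9.8,"tz":0,"twist":-1.815,"claw":30},{"tx":42.4,"ty":-9.8,"tz":0,"twist":-1.815,"claw":30}]' | grep -v rot
python3 - <<'E'
from h import *
go([.5046,.3842,.25],102.5)
E
```

```text
time: 19.15
ee_pos: [0.5003, 0.3908, 0.3245]
contact_force: [-0.4, 0.4, -1.3]
gripper_width: 0.0348
t=19.15 tx -0.57 ty -0.59 tz 7.45 twist -0.400 (or 2.742) jaw now 79.6 pos [0.5003 0.3908 0.3245] F [-0.41  0.4  -1.3 ] w 0.0348 j7 0.59 tilt -1.0000
```

```bash

python3 -m crank '[{"tx":0,"ty":0,"tz":0,"twist":-0.41,"claw":30},{"tx":0,"ty":0,"tz":0,"twist":-0.41,"claw":30},{"tx":0,"ty":0,"tz":0,"twist":-0.41,"claw":30},{"tx":0,"ty":0,"tz":0,"twist":-0.41,"claw":30},{"tx":0,"ty":0,"tz":0,"twist":-0.41,"claw":30}]' | grep -v rot
python3 - <<'E'
from h import *
go([.5046,.3842,.21],102.5)
p,d=snapshot("side");cv2.imwrite("pics/s10.png",cv2.resize(p[80:240,240:400,::-1],None,fx=3.6,fy=3.6,interpolation=2))
p,d=snapshot("top");cv2.imwrite("pics/t10.png",cv2.resize(p[130:270,150:330,::-1],None,fx=4,fy=4,interpolation=2))
E
```

```text
time: 19.65
ee_pos: [0.5035, 0.385, 0.3247]
contact_force: [-0.1, -0.4, -1.0]
gripper_width: 0.0347
t=19.65 tx -0.11 ty -0.10 tz 11.47 twist -0.006 (or 3.136) jaw now 102.2 pos [0.5035 0.385  0.3247] F [-0.09 -0.36 -0.99] w 0.0347 j7 0.93 tilt -1.0000
```

View pics/s10.png

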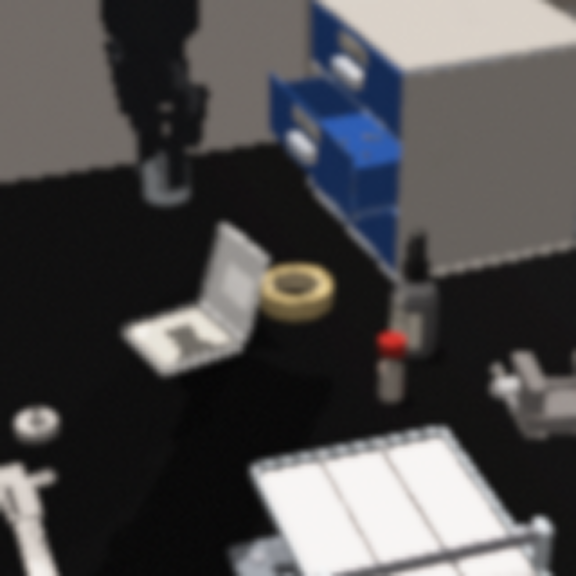

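View pics/t10.png

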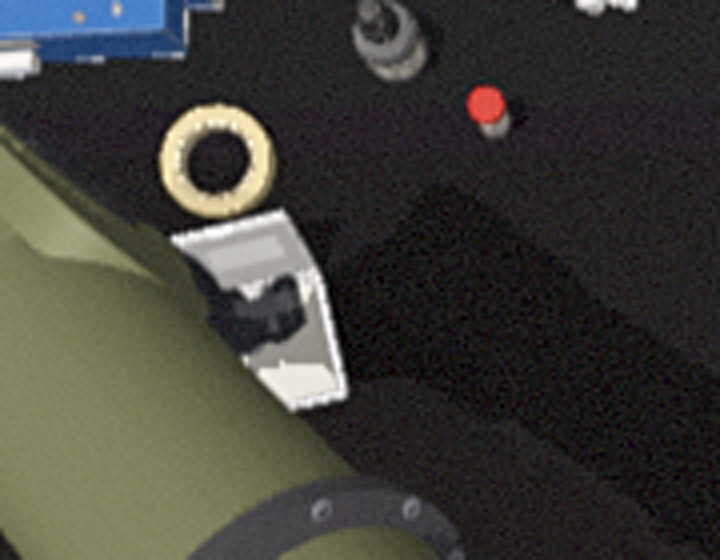

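```bash

python3 -m crank '[{"tx":-0.1,"ty":-0.1,"tz":2,"twist":0,"claw":30},{"tx":-0.1,"ty":-0.1,"tz":5,"twist":0,"claw":30},{"tx":-0.1,"ty":-0.1,"tz":8,"twist":0,"claw":30},{"tx":-0.1,"ty":-0.1,"tz":10,"twist":0,"claw":30},{"tx":-0.1,"ty":-0.1,"tz":11.3,"twist":0,"claw":30},{"tx":-0.1,"ty":-0.1,"tz":11.3,"twist":0,"claw":30}]' | grep -v rot
python3 - <<'E'
from h import *
go([.5046,.3842,.1855],102.5)
p,d=snapshot("side");cv2.imwrite("pics/s11.png",cv2.resize(p[120:220,250:370,::-1],None,fx=5,fy=5,interpolation=2))
E
```

```text
time: 20.35
ee_pos: [0.5047, 0.3836, 0.2106]
contact_force: [0.1, 0.2, -0.3]
gripper_width: 0.0344
t=20.35 tx -0.01 ty 0.07 tz 2.51 twist -0.005 (or 3.137) jaw now 102.2 pos [0.5047 0.3836 0.2106] F [ 0.1   0.25 -0.33] w 0.0344 j7 0.89 tilt -1.0000
```

View pics/s11.png

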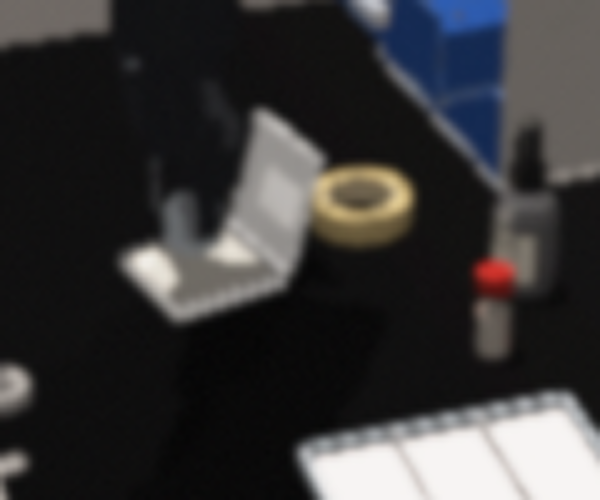

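```bash
python3 - <<'E'
from h import *
f=lambda P:((proj("side",P)-[250,120])*5).round()
print(f([.5047,.3836,.027]),f([.5047,.3836,.0016]))
for P in[(.5408,.4313),(.5572,.3563),(.4839,.3401),(.4647,.4142)]: print(f([*P,.008]))
E
```

```text
[189. 239.] [191. 274.]
[226. 218.]
[285. 272.]
[176. 308.]
[116. 253.]
```

```bash

python3 -m crank '[{"tx":0,"ty":0,"tz":0.7,"twist":0,"claw":30},{"tx":0,"ty":0,"tz":1.4,"twist":0,"claw":30},{"tx":0,"ty":0,"tz":1.9,"twist":0,"claw":30},{"tx":0,"ty":0,"tz":2.2,"twist":0,"claw":30},{"tx":0,"ty":0,"tz":2.2,"twist":0,"claw":30}]' | grep -v rot
python3 -m crank '[{"tx":0,"ty":0,"tz":0.1,"twist":0,"claw":30},{"tx":0,"ty":0,"tz":0.2,"twist":0,"claw":30},{"tx":0,"ty":0,"tz":0.2,"twist":0,"claw":30}]' | grep -v rot
```

```text
time: 20.9
ee_pos: [0.5051, 0.3837, 0.1898]
contact_force: [-0.7, -0.2, -0.0]
gripper_width: 0.0344
time: 21.2
ee_pos: [0.5052, 0.3838, 0.1883]
contact_force: [-0.1, -0.6, -0.3]
gripper_width: 0.0341
```

```bash

python3 -m crank '[{"tx":0,"ty":0,"tz":0.1,"twist":0,"claw":30},{"tx":0,"ty":0,"tz":0.1,"twist":0,"claw":30}]' | grep -v rot
```

```text
time: 21.4
ee_pos: [0.5052, 0.3838, 0.1872]
contact_force: [-0.5, -0.2, -0.5]
gripper_width: 0.0343
```

```bash

python3 -m crank '[{"tx":0,"ty":0,"tz":0.1,"twist":0,"claw":30},{"tx":0,"ty":0,"tz":0.1,"twist":0,"claw":30}]' | grep -v rot
```

```text
time: 21.6
ee_pos: [0.5052, 0.3838, 0.1862]
contact_force: [-0.4, 0.3, -0.1]
gripper_width: 0.0342
```

```bash

python3 -m crank '[{"tx":0,"ty":0,"tz":0.05,"twist":0,"claw":30},{"tx":0,"ty":0,"tz":0.1,"twist":0,"claw":30},{"tx":0,"ty":0,"tz":0.1,"twist":0,"claw":30}]' | grep -v rot
```

```text
time: 21.9
ee_pos: [0.5053, 0.3838, 0.1858]
contact_force: [-0.5, -0.7, 4.1]
gripper_width: 0.0344
```

```bash

python3 -m crank '[{"tx":0,"ty":0,"tz":0,"twist":0,"claw":43},{"tx":0,"ty":0,"tz":0,"twist":0,"claw":48},{"tx":0,"ty":0,"tz":0,"twist":0,"claw":54},{"tx":0,"ty":0,"tz":0,"twist":0,"claw":54},{"tx":0,"ty":0,"tz":0,"twist":0,"claw":54}]' | grep -v rot
python3 -m crank '[{"tx":0,"ty":0,"tz":-0.5,"twist":0,"claw":54},{"tx":0,"ty":0,"tz":-1.5,"twist":0,"claw":54},{"tx":0,"ty":0,"tz":-3.5,"twist":0,"claw":54},{"tx":0,"ty":0,"tz":-8,"twist":0,"claw":54},{"tx":0,"ty":0,"tz":-13,"twist":0,"claw":54},{"tx":-3,"ty":0,"tz":-16,"twist":0,"claw":54},{"tx":-8,"ty":0,"tz":-16,"twist":0,"claw":54},{"tx":-12,"ty":0,"tz":-16,"twist":0,"claw":54},{"tx":-12,"ty":0,"tz":-16,"twist":0,"claw":54}]' | grep -v rot
python3 - <<'E'
from h import *
p,d=snapshot("side");cv2.imwrite("pics/s12.png",cv2.resize(p[120:320,240:420,::-1],None,fx=3,fy=3,interpolation=2))
p,d=snapshot("top");cv2.imwrite("pics/t12.png",cv2.resize(p[130:290,150:480,::-1],None,fx=2.4,fy=2.4,interpolation=2))
go([.5,.38,.3])
E
```

```text
time: 22.4
ee_pos: [0.5052, 0.3838, 0.1852]
contact_force: [-0.1, 0.0, -0.2]
gripper_width: 0.0461
time: 23.3
ee_pos: [0.627, 0.4079, 0.3449]
contact_force: [0.2, -0.7, -0.6]
gripper_width: 0.0459
t=23.40 tx 12.62 ty -0.23 tz 4.51 jaw now 102.2 pos [0.6229 0.409  0.345 ] F [-0.78  0.64  0.46] w 0.0459 j7 1.03 tilt -1.0000
```

View pics/s12.png

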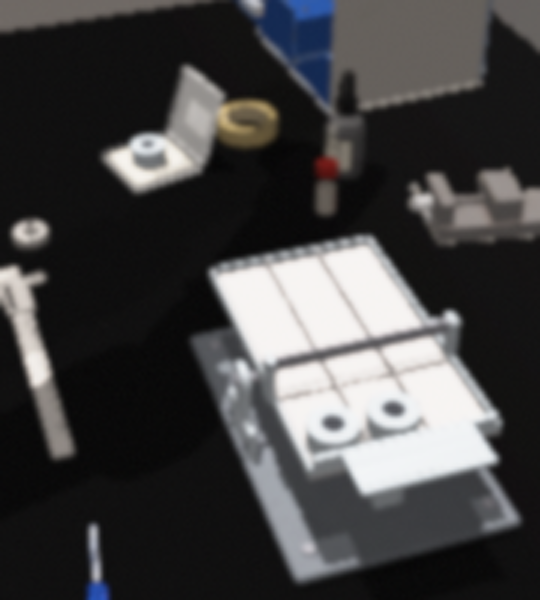

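View pics/t12.png

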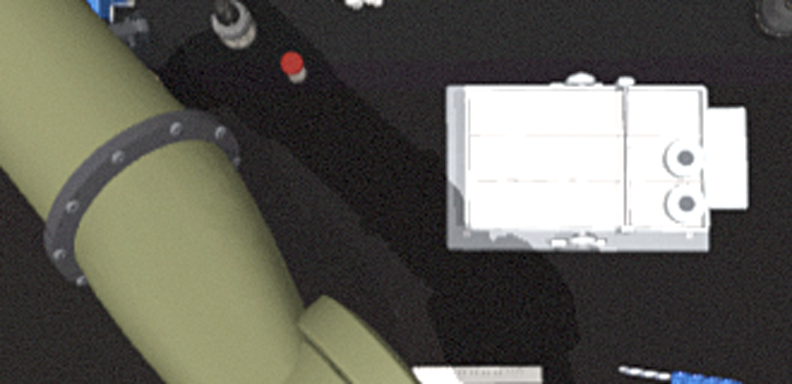

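```bash
python3 -c "
from h import *
go([.5,.38,.3]); print(finish_job())"
```

```text
t=23.40 tx 12.62 ty -0.23 tz 4.51 jaw now 102.2 pos [0.6229 0.409  0.345 ] F [-0.78  0.64  0.46] w 0.0459 j7 1.03 tilt -1.0000
the job is handed in; nothing more can be done
None
```

I did all the steps in the order asked and handed the job in at 23.4 s.

- **Tipping:** I pressed the lip down in small steps until the tray met its stop. The push rose from about 4 N to 9–10 N, roughly 1.5 to 2 mm onto the sprung tip, and I held it there for about 1 s. Both short spacers slid to the low end and the blade held back the over-height one in the +x lane.
- **Levelling:** I eased the tray back up at about 15 mm/s, slowing to 5–10 mm/s for the last few millimetres, without letting go. The force was already down to about 0.3 N some 3 to 4 mm below where I first touched the lip. That was lower than I expected there, so the fingertips may have been only lightly on the lip for that last stretch. The pictures show no snap: the tray was level and the short spacers were still at the low end.
- **Placing:** I gripped the over-height spacer across the lanes. The wrist read about 4 N upward while the fingers closed, and it was gone after the lift. I set it in the open case, touching down at about 4 N, and let go.

**Last checks:** the final side picture shows the over-height spacer upright in the case, the tray level, both short spacers at the low end, and the gear, vial and tape where they were. In the final top picture the arm hid the case, so only the side picture confirms the placing.

When retreating I went over the case's lid side instead of the other way, because I had the sign of that shift wrong. The fingers were already well above the lid, and the wrist force at the end was only sensor noise.

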